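# Set the brush carriage of a record cleaner to its index, play taken up

## Robot

A 6-joint arm with a two-finger parallel gripper is mounted at the origin on the work surface. World frame = base frame: x ahead of the robot, y to its left, z up, the work surface at z = 0. Lengths are in m, angles in rad, forces in N, time in s.
With the tool pointing down it reaches from about 0.35 to 0.975 m from the base axis. Payload 4.9 kg.
Tool frame: the origin (TCP) lies at the very end of the fingers, on their centre line; the grasp point (between the pads) lies 19 mm behind it (ctrl.grip_point_offset is the distance from the TCP to the grasp point, in m); z points along the fingers, y is the line along which they close (so a half turn about z gives the same grasp; the last joint's range is limited). The gripper opens to 85 mm and grips with 20 to 120 N. Pads are 22 mm wide; open, the fingers measure 114 mm over their backs; the gripper's body (76 mm by 85 mm) begins 54 mm behind the grasp point. The pads swing forward as they close: fully open they stand 13 mm farther back than shut.
Start: joints at [-1.224, 0.053, 1.613, -0, 1.476, -0.119], TCP at [0.281, -0.558, 0.231] pointing down, gripper open.
Joint ranges: [-3.01, 3.01], [-1.01, 2.22], [0.06, 2.58], [-1.02, 4.17], [0.09, 2.62], [-3.14, 3.14]. Speed limits (rad/s): [2.57, 2.57, 3.14, 3.14, 3.14, 3.14].

## Interface

Orientations are given as a rotation vector (axis times angle).
In Python, from station import ctrl gives the robot as it stands.
- The arm moves only by the tool send_rows, never from a script. Its argument "rows" is a list of rows, each a list of 3 entries, a list of its own where there are three numbers: the finger opening in cm, from 0 to 8.54, then the shift along the tool's x, y, z in cm, then the turn about the tool's z in degrees. A call has 1 to 10 rows; each row shifts and turns the commanded pose from where the row before left it, along the tool's axes as they then stand; what a row does not reach is not made up. A row lasts 1/8 s, in which the tool goes at most 62.5 mm and 10.7 degrees, less where a joint would pass 70% of its speed; a pose out of reach is approached as far as the arm can. A call with a gripper value outside its range is refused whole. The fingers move at their own pace and stop on an object; "newtons" is the grip in N (left out, the last holds). Time passes only in rows, so rows that do not move let the fingers close. It gives the time, the measured TCP pose, the force, the opening and the grip force at its end, in the units of the state.
- ctrl.get_obs(): the state, without advancing time (a new reading comes with each control period).
- ctrl.get_image(name): name is "scene" or "top" or "wrist"; returns a dict with "frame" (480x640x3 uint8, red, green, blue), "range_z" (480x640 float32, m along the optical axis (not along the pixel's ray), 0 where there is no reading), "fx", "fy", "cx", "cy" (pixels), "k1" (the pictures are not rectified: a ray, as slopes to the right and down, at radius r is drawn at 1 + k1 r^2 times it, then the intrinsics apply), "cam_to_world" (4x4, takes a point from camera to world coordinates). Camera axes: x right, y down, z forward; pixel columns grow to the right and rows downward; lengths in m; the calibration is good to about 2 mm. A picture is of the moment at which its call begins.
- ctrl.finish_job(): hands the job in; it is judged then, once.
The state is a dict: "t": time; "q": joint angles; "dq": joint speeds; "effort": joint torques, N m; "tool_pos": TCP position; "tool_rot": TCP orientation; "contact_force": force on the tool from outside, world axes, zero at the start; "wrist_torque": the same for the moment, N m; "opening": finger opening in m; "grip_force": force on a finger pad.
Only numpy, scipy, OpenCV 4.12 (cv2) and the standard library are available. Lean on these libraries where they do the work, as an engineer would, in place of code of your own. Each camera call takes 0.05 s, during which the arm holds its last target. There are 200 camera calls.

## Task

Using the hand crank of the record cleaner, wind the brush carriage outward past its index finger until it comes up gently against the end stop, then wind it back until its pointer stands exactly in line with the index finger, finishing on a return movement so that the play in the drive is taken up on the return side (if you come back too far, wind out well past the index and return again). Feel the load on the crank and never force it; let go of it when set, and leave the other things on the bench where they are.

Things in the scene. Friction and masses are not known exactly. Their poses are not given: they have to be found in the camera images.
- cleaner: Record cleaner, fixed to the bench. Origin on the bench under the crank's vertical axis; z up; y along the rail, away from the crank (outward). Grey gear housing 120 x 120 x 50 mm about the origin; rail rods along y from a block at y = 70 to 100 mm (70 mm tall) to a clamped end stop, over a black platter with a record (centre y = 360 mm, diameter 310 mm, 28 mm tall)
- crank_axis (a point): Point on the crank's vertical axis, at the height of the middle of the handle (108 mm above the bench). The horizontal aluminium crank wheel about it is 120 mm in diameter, rim top 74 mm and hub top 80 mm above the bench; nothing within 120 mm of the axis but the handle is taller than that
- handle_mid (a point): Middle of the crank handle to grip: a black upright cylinder, 20 mm diameter, 55 mm tall (76 to 131 mm above the bench), standing on the wheel 45 mm from its axis. It spins freely on its own pin, so it can be held with a constant gripper direction while it goes round. This point is on its axis, 108 mm above the bench
- spindle: Steel drive spindle under the wheel (34 mm radius), which carries the wheel and handle; origin on the crank axis, 50 mm above the bench. It resists turning with about 4 N at the handle; at the end stop it turns no further and the load at the handle rises steeply: 7 to 15 N at the handle is a good touch, over 20 N is forcing it
- handwheel (a joint): Play between wheel and spindle, -0.25 to +0.25 rad, nearly free in between. +0.25: the wheel drives the spindle clockwise (seen from above), carriage outward. -0.25: it drives anticlockwise, carriage back towards the crank. Seen from above as a spindle pin between two small lugs on the wheel
- carriage: Brush carriage, a dark steel block 62 x 44 mm on the rail rods, top 69 mm above the bench, with a wooden brush under it. Origin on the bench under its middle. With the play taken up it moves 10 mm per radian of the wheel (63 mm per turn): clockwise seen from above moves it outward, anticlockwise back
- pointer (a point): Tip of the thin (3 mm) brass pointer on the side (+x of the cleaner) of the carriage, 70 mm above the bench
- index (a point): Tip of the thin (3 mm) brass index finger on a dark steel slide on the outer rod, facing the pointer; 1 mm off it when in line. Its place along the rail differs; it lies 15 to 62 mm short of where the pointer is when the carriage meets the stop. Leave it as set
- buffer: Black rubber buffer block, 30 x 14 x 20 mm, sitting loose in the pocket of the aluminium end stop that is clamped across the rods; its front face, which the carriage (22 mm from its middle to its end) comes up against, looks towards the crank. Origin at the middle of its underside, 45 mm above the bench. The stop's place along the rail differs
- weight: Chrome record weight, 76 mm diameter, 44 mm tall, on the middle of the record; origin at its underside
- brush: Orange hand brush 45 x 110 x 36 mm, origin at its underside
- bottle: Squat amber bottle, 66 mm diameter, 90 mm tall, origin at its underside
- pick: Steel pick, 150 mm long, 10 mm thick, lying; origin at its middle on the bench
- adapter: Aluminium adapter puck, 38 mm diameter, 14 mm tall
- dish: White dish, 90 mm diameter, 25 mm tall

How it is judged:
By the outcome, as a careful person would: the job done as asked, in the order asked, and still so for the second after the job is handed in, with the robot touching nothing.
It also fails if it takes over 67 s, if anything falls off the work surface, if the arm or the gripper's body presses on something with over 40 N, if the wrist force passes 120 N, or if a joint passes its speed limit or range.

## Working session

There is one attempt and no reset: what is moved stays moved. The work goes in short steps, Python scripts to look and compute and a tool call to move; the robot and the scene stay as the last step left them, time stands still between calls to the robot, and variables do not carry over. Pictures are saved under pics/ and viewed, at most 10 in all, crops included, and the job is handed in when it is done.

Besides the shell and the picture viewer there is one more tool, called in YAML: its name, and indented under it one key for each argument. send_rows: Moves the arm, as the interface text tells. Its arguments: {"type":"object","properties":{"rows":{"type":"array","items":{"type":"array"}},"newtons":{"type":"number"}},"required":["rows"]}

```bash
mkdir -p pics; ls; cat > h.py <<'E'
import numpy as np, cv2
from station import ctrl
def im(n):
    d=ctrl.get_image(n); d['K']=np.array([[d['fx'],0,d['cx']],[0,d['fy'],d['cy']],[0,0,1.]]); d['D']=np.array([d['k1'],0,0,0.]); return d
def save(d,f): cv2.imwrite('pics/'+f,cv2.cvtColor(d['frame'],cv2.COLOR_RGB2BGR))
def ray(d,u,v):
    p=cv2.undistortPoints(np.array([[[u,v]]],float),d['K'],d['D'])[0,0]
    T=np.array(d['cam_to_world']); return T[:3,3],T[:3,:3]@np.array([p[0],p[1],1])
def onz(d,u,v,z):
    o,r=ray(d,u,v); return o+r*(z-o[2])/r[2]
def proj(d,P):
    T=np.linalg.inv(np.array(d['cam_to_world'])); p=T[:3,:3]@np.array(P)+T[:3,3]
    x,y=p[:2]/p[2]; s=1+d['k1']*(x*x+y*y); return d['fx']*x*s+d['cx'],d['fy']*y*s+d['cy']
E
python3 - <<'E'
from h import *
for n in('scene','top'):
    d=im(n); save(d,n+'0.png'); print(n,d['fx'],d['k1'],np.round(d['cam_to_world'],3).tolist())
o=ctrl.get_obs(); print(o)
E
```

```text
pics
scene 528.5882357064359 -0.10771893640454644 [[-0.839, 0.414, -0.352, 0.843], [0.543, 0.657, -0.522, 0.392], [0.015, -0.629, -0.777, 0.762], [0.0, 0.0, 0.0, 1.0]]
top 557.5566173908772 -0.12830332389773413 [[0.007, -0.992, 0.126, 0.436], [-1.0, -0.011, -0.024, -0.032], [0.025, -0.125, -0.992, 0.954], [0.0, 0.0, 0.0, 1.0]]
{'t': 0.1, 'q': array([-1.22398912e+00,  5.33293335e-02,  1.61420055e+00, -1.40920109e-05,
        1.47600074e+00, -1.19005780e-01]), 'dq': array([-0.00039695, -0.00211579, -0.00202718,  0.00038551,  0.00077914,
        0.00138412]), 'effort': array([ 7.33581655e-04, -3.94904852e+01, -3.71362782e+01, -8.14129248e-05,
        3.85518040e-03, -3.77232112e-06]), 'tool_pos': array([ 0.28051228, -0.55786121,  0.2301359 ]), 'tool_rot': array([-3.05489623e+00, -7.24658069e-01,  3.67648442e-04]), 'contact_force': array([-0.06642628, -0.00488632,  0.36086955]), 'wrist_torque': array([-0.05192211, -0.00150268, -0.01121904]), 'grip_force': 0.0, 'opening': 0.08514143354301386}
```

View pics/top0.png

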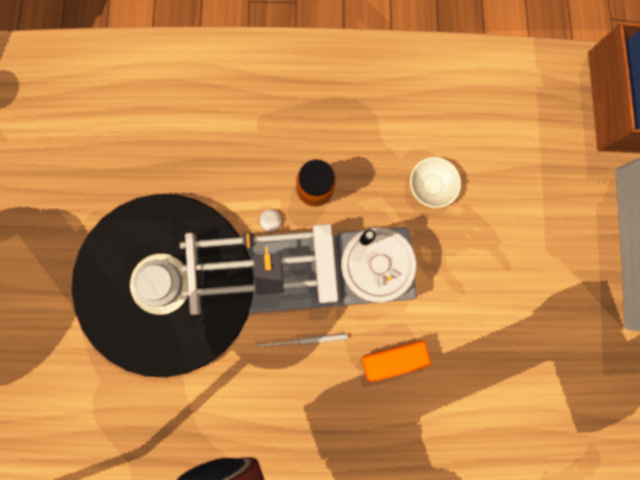

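View pics/scene0.png

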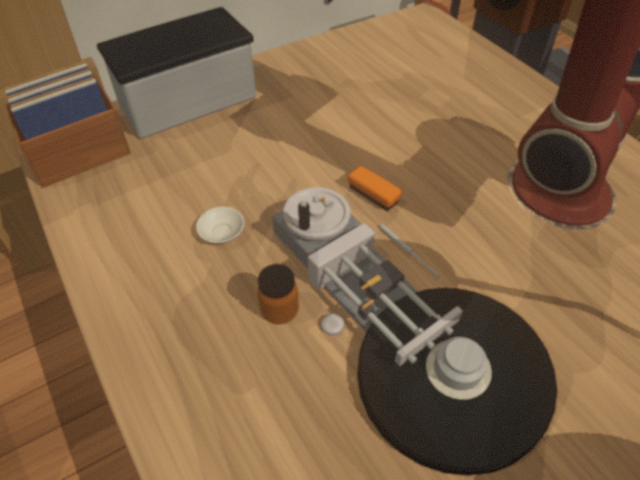

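```bash
python3 - <<'E'
from h import *
d=im('top'); f=d['frame']; hsv=cv2.cvtColor(f,cv2.COLOR_RGB2HSV)
m=((hsv[...,1]<45)&(hsv[...,2]>135)).astype(np.uint8)
m[:,:338]=0;m[:,420:]=0;m[:220]=0;m[310:]=0
c=max(cv2.findContours(m,0,1)[0],key=cv2.contourArea); h=cv2.convexHull(c)
e=cv2.fitEllipse(h); print(e); W=onz(d,*e[0],.074); print('axis rim',W)
b=((hsv[...,2]<45)).astype(np.uint8); b[:,:355]=0;b[:,385:]=0;b[:225]=0;b[250:]=0
c=max(cv2.findContours(b,0,1)[0],key=cv2.contourArea);print('handle',cv2.boundingRect(c)); 
s=im('scene')
y=((hsv[...,0]>12)&(hsv[...,0]<25)&(hsv[...,1]>150)&(hsv[...,2]>150)).astype(np.uint8)
y[:,:235]=0;y[:,285:]=0;y[:230]=0;y[280:]=0
for c in cv2.findContours(y,0,1)[0]: 
  if cv2.contourArea(c)>5: print('brass',cv2.boundingRect(c),onz(d,*c.reshape(-1,2).mean(0),.07))
for u,v in((368,236),(192,235),(196,312)): print(u,v,onz(d,u,v,.131 if u==368 else .07))
cv2.imwrite('pics/crop.png',cv2.cvtColor(cv2.resize(f[215:325,175:425],None,fx=3.2,fy=3.2,interpolation=2),cv2.COLOR_RGB2BGR))
E
```

```text
((381.1645202636719, 268.826171875), (58.94647979736328, 72.23755645751953), 57.41141891479492)
axis rim [ 0.50271083 -0.16168064  0.074     ]
handle (361, 235, 10, 9)
brass (264, 247, 7, 24) [0.51688631 0.01981547 0.07      ]
brass (246, 233, 4, 15) [0.54711996 0.05112686 0.07      ]
brass (249, 230, 16, 4) [0.56177787 0.03698383 0.07      ]
368 236 [ 0.54738919 -0.13382044  0.131     ]
192 235 [0.55423701 0.14067641 0.07      ]
196 312 [0.431882   0.13049492 0.07      ]
```

View pics/crop.png

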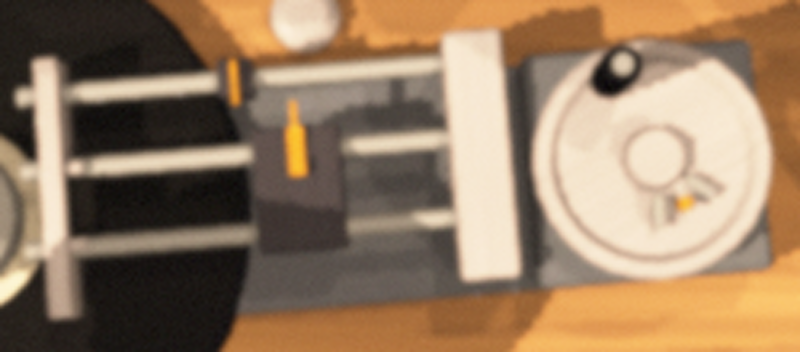

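```bash
python3 - <<'E'
from h import *
d=im('top')
A=onz(d,380.3,264.1,.08);R=onz(d,378.6,265,.072);H=onz(d,369.4,236.2,.131)
print(A,R,H,np.linalg.norm((H-A)[:2]),np.linalg.norm((H-R)[:2]))
p=[onz(d,175+u/3.2,215+v/3.2,.055) for u,v in((440,72),(75,92),(450,140),(75,168))]
print(p, np.degrees(np.arctan2(p[1][0]-p[0][0],p[1][1]-p[0][1])))
E
```

```text
[ 0.50972616 -0.15946868  0.08      ] [ 0.50893922 -0.1579      0.072     ] [ 0.54711072 -0.1359224   0.131     ] 0.04418181280963315 0.044046317665214316
[array([ 0.55421778, -0.05262727,  0.055     ]), array([0.54201517, 0.13258227, 0.055     ]), array([ 0.51958705, -0.05794909,  0.055     ]), array([0.50337534, 0.13135497, 0.055     ])] -3.7695064135694394
```

send_rows:
  rows:
    - [8.5,[0,0,0],8.9]
    - [8.5,[0,0,0],8.9]
    - [8.5,[0,0,0],8.9]
    - [8.5,[2.66,-4.22,0],0]
    - [8.5,[2.66,-4.22,0],0]
    - [8.5,[2.66,-4.22,0],0]
    - [8.5,[2.66,-4.22,0],0]
    - [8.5,[2.66,-4.22,0],0]
    - [8.5,[2.66,-4.22,0],0]
    - [8.5,[2.66,-4.22,0],0]

```text
t: 1.5
tool_pos: [0.4676, -0.2615, 0.2313]
tool_rot: [3.141, -0.001, 0.0]
contact_force: [0.7, -0.2, -1.0]
opening: 0.0851
grip_force: 0.0
```

send_rows:
  rows:
    - [8.5,[2.66,-4.22,0],0]
    - [8.5,[2.66,-4.22,0],0]
    - [8.5,[2.66,-4.22,0],0]
    - [8.5,[0,0,0],0]
    - [8.5,[0,0,0],0]

```text
t: 2.12
tool_pos: [0.5465, -0.1366, 0.2311]
tool_rot: [3.141, 0.0, -0.001]
contact_force: [-0.1, 0.2, -0.7]
opening: 0.0852
grip_force: 0.0
```

```bash
python3 - <<'E'
from h import *
d=im('wrist'); save(d,'w1.png'); print(np.round(d['cam_to_world'],3).tolist(),d['fx'],d['k1']); o=ctrl.get_obs(); print(o['tool_pos'],o['tool_rot'],o['q'])
print(proj(d,(.509,-.159,.08)),proj(d,(.547,-.136,.131)))
E
```

```text
[[0.001, -0.95, -0.311, 0.626], [-1.0, -0.001, -0.001, -0.137], [0.0, 0.311, -0.95, 0.373], [0.0, 0.0, 0.0, 1.0]] 382.53587790407414 0.024847856583279614
[ 0.54635712 -0.13713973  0.23114192] [ 3.14131482e+00 -1.47390906e-03 -7.38238381e-04] [-3.77817231e-01 -9.36623504e-02  1.75739810e+00 -4.32923581e-04
  1.47819166e+00  1.19395760e+00]
(np.float64(347.6750769702514), np.float64(263.3525769744594)) (np.float64(319.4062868501366), np.float64(238.5838659811602))
```

View pics/w1.png

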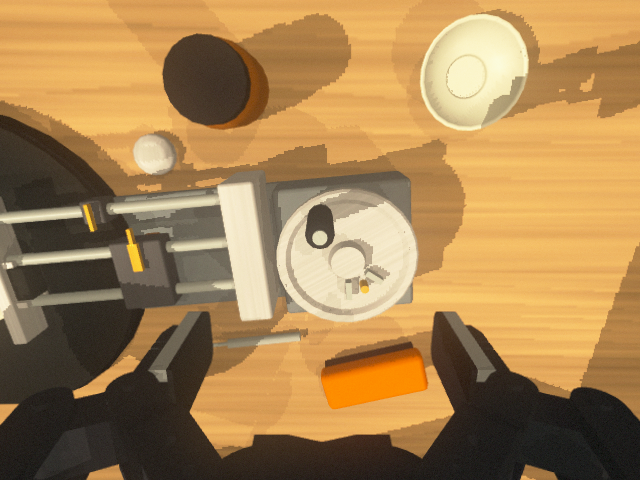

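send_rows:
  rows:
    - [8.5,[0.05,-0.1,3.5],0]
    - [8.5,[0,0,3.5],0]
    - [8.5,[0,0,3.5],0]
    - [8.5,[0,0,2.5],0]
    - [8.5,[0,0,1.1],0]
    - [5,[0,0,0],0]
    - [1.5,[0,0,0],0]
    - [1.5,[0,0,0],0]
    - [1.5,[0,0,0],0]
    - [1.5,[0,0,0],0]
  newtons: 50

```text
t: 3.42
tool_pos: [0.5481, -0.1357, 0.0916]
tool_rot: [3.141, -0.0, 0.003]
contact_force: [0.0, 0.0, 3.6]
opening: 0.0186
grip_force: 48.8
```

send_rows:
  rows:
    - [1.5,[0,0,0],0]
    - [1.5,[0,0,0],0]
    - [1.5,[0,0,0],0]

```text
t: 3.8
tool_pos: [0.5482, -0.1357, 0.0915]
tool_rot: [3.141, -0.0, 0.003]
contact_force: [-0.4, 0.1, 5.7]
opening: 0.0187
grip_force: 49.0
```

```bash
python3 - <<'E'
from h import *
d=im('wrist'); save(d,'w2.png'); o=ctrl.get_obs(); print(o['tool_pos'],o['contact_force'],o['opening'],o['grip_force'])
print(proj(d,(.509,-.159,.08)),proj(d,(.546,-.136,.131)))
E
```

```text
[ 0.54815631 -0.13572432  0.09154008] [-0.05373643  0.77827406  5.61033677] 0.018910740717115362 48.97227605804801
(np.float64(368.8361722413004), np.float64(375.1365804297107)) (np.float64(320.30876656994127), np.float64(380.52618928159904))
```

View pics/w2.png

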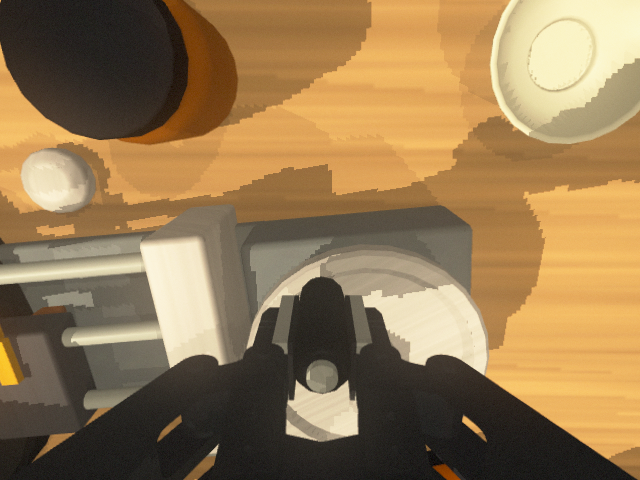

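```bash
cat > circ.py <<'E'
import sys,numpy as np
from station import ctrl
# usage: cx cy steps(deg,+=clockwise)...
C=np.array([float(sys.argv[1]),float(sys.argv[2])])*100; R=4.5
o=ctrl.get_obs(); p=o['tool_pos'][:2]*100
def ang(p): return np.degrees(np.arctan2(*(p-C)[::-1]))
a=ang(p); print('angle',a,'r',np.linalg.norm(p-C))
for s in sys.argv[3:]:
    n,st=(s.split('x')+[None])[:2] if 'x' in s else (1,s)
    for i in range(int(n)):
        a-=float(st); q=C+R*np.array([np.cos(np.radians(a)),np.sin(np.radians(a))]); r=np.round(q-p,2); p=p+r; print(f'[1.5,[{r[0]:.2f},{-r[1]:.2f},0],0],',end='')
print()
E
python3 circ.py .5095 -.159 10x12
```

```text
angle 31.05292763219453 r 4.5122809101974655
[1.5,[0.39,0.86,0],0],[1.5,[0.21,0.92,0],0],[1.5,[0.02,0.94,0],0],[1.5,[-0.18,0.92,0],0],[1.5,[-0.37,0.87,0],0],[1.5,[-0.54,0.77,0],0],[1.5,[-0.68,0.64,0],0],[1.5,[-0.81,0.48,0],0],[1.5,[-0.89,0.31,0],0],[1.5,[-0.93,0.12,0],0],
```

send_rows:
  rows:
    - [1.5,[0.39,0.86,0],0]
    - [1.5,[0.21,0.92,0],0]
    - [1.5,[0.02,0.94,0],0]
    - [1.5,[-0.18,0.92,0],0]
    - [1.5,[-0.37,0.87,0],0]

```text
t: 4.47
tool_pos: [0.5488, -0.1796, 0.0915]
tool_rot: [-3.139, 0.0, -0.003]
contact_force: [-1.0, 4.8, 8.1]
opening: 0.0183
grip_force: 49.4
```

send_rows:
  rows:
    - [1.5,[-0.54,0.77,0],0]
    - [1.5,[-0.68,0.64,0],0]
    - [1.5,[-0.81,0.48,0],0]
    - [1.5,[-0.89,0.31,0],0]
    - [1.5,[-0.93,0.12,0],0]

```text
t: 5.1
tool_pos: [0.5112, -0.2032, 0.0915]
tool_rot: [-3.141, 0.001, -0.008]
contact_force: [4.6, 5.0, 4.6]
opening: 0.0189
grip_force: 49.0
```

```bash
python3 - <<'E'
from h import *
d=im('top'); save(d,'t2.png'); f=d['frame']
cv2.imwrite('pics/crop2.png',cv2.cvtColor(cv2.resize(f[195:345,155:425],None,fx=2.9,fy=2.9,interpolation=2),cv2.COLOR_RGB2BGR))
E
python3 circ.py .5095 -.159 10x16
```

```text
angle -89.0816567540496 r 4.4258834539118315
[1.5,[-1.24,-0.08,0],0],[1.5,[-1.15,-0.49,0],0],[1.5,[-0.98,-0.79,0],0],[1.5,[-0.71,-1.03,0],0],[1.5,[-0.41,-1.18,0],0],[1.5,[-0.06,-1.25,0],0],[1.5,[0.28,-1.22,0],0],[1.5,[0.61,-1.10,0],0],[1.5,[0.89,-0.88,0],0],[1.5,[1.09,-0.61,0],0],
```

View pics/crop2.png

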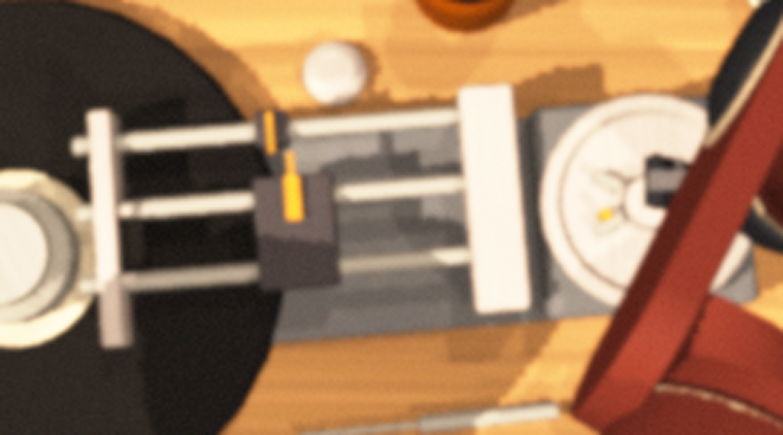

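```bash
sed -i "s/^o=ctrl.*/p=np.loadtxt('cmd.txt')/; s/^from station.*//" circ.py; echo "np.savetxt('cmd.txt',p)" >> circ.py; echo "51.03 -20.40" > cmd.txt
python3 circ.py .509 -.158 20x16
```

```text
angle -88.38120232214979 r 4.6018365898845195
[1.5,[-1.25,-0.24,0],0],[1.5,[-1.16,-0.48,0],0],[1.5,[-0.98,-0.78,0],0],[1.5,[-0.73,-1.01,0],0],[1.5,[-0.42,-1.18,0],0],[1.5,[-0.08,-1.25,0],0],[1.5,[0.27,-1.23,0],0],[1.5,[0.60,-1.10,0],0],[1.5,[0.87,-0.89,0],0],[1.5,[1.09,-0.62,0],0],[1.5,[1.22,-0.30,0],0],[1.5,[1.25,0.05,0],0],[1.5,[1.19,0.40,0],0],[1.5,[1.03,0.71,0],0],[1.5,[0.80,0.96,0],0],[1.5,[0.50,1.15,0],0],[1.5,[0.17,1.24,0],0],[1.5,[-0.18,1.24,0],0],[1.5,[-0.52,1.14,0],0],[1.5,[-0.81,0.95,0],0],
```

send_rows:
  rows:
    - [1.5,[-1.25,-0.24,0],0]
    - [1.5,[-1.16,-0.48,0],0]
    - [1.5,[-0.98,-0.78,0],0]
    - [1.5,[-0.73,-1.01,0],0]
    - [1.5,[-0.42,-1.18,0],0]

```text
t: 5.78
tool_pos: [0.465, -0.1681, 0.0916]
tool_rot: [3.138, -0.001, 0.005]
contact_force: [3.6, -3.6, 2.0]
opening: 0.0189
grip_force: 49.6
```

send_rows:
  rows:
    - [1.5,[-0.08,-1.25,0],0]
    - [1.5,[0.27,-1.23,0],0]
    - [1.5,[0.6,-1.1,0],0]
    - [1.5,[0.87,-0.89,0],0]
    - [1.5,[1.09,-0.62,0],0]

```text
t: 6.4
tool_pos: [0.4916, -0.1165, 0.0915]
tool_rot: [3.139, 0.001, -0.002]
contact_force: [-3.7, -4.7, 7.7]
opening: 0.0186
grip_force: 50.1
```

send_rows:
  rows:
    - [1.5,[1.22,-0.3,0],0]
    - [1.5,[1.25,0.05,0],0]
    - [1.5,[1.19,0.4,0],0]
    - [1.5,[1.03,0.71,0],0]
    - [1.5,[0.8,0.96,0],0]

```text
t: 7.02
tool_pos: [0.5467, -0.1332, 0.0914]
tool_rot: [-3.139, -0.001, 0.002]
contact_force: [-4.7, 3.1, 10.0]
opening: 0.0186
grip_force: 50.3
```

```bash
python3 - <<'E'
from h import *
d=im('top'); f=d['frame']
cv2.imwrite('pics/crop3.png',cv2.cvtColor(cv2.resize(f[205:325,165:305],None,fx=5,fy=5,interpolation=2),cv2.COLOR_RGB2BGR))
E
```

```text
(no output)
```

View pics/crop3.png

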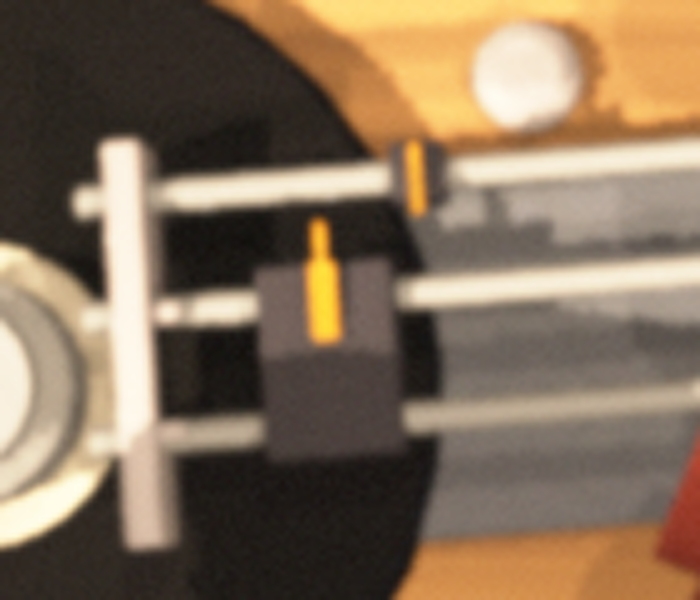

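send_rows:
  rows:
    - [1.5,[0.5,1.15,0],0]
    - [1.5,[0.17,1.24,0],0]
    - [1.5,[-0.18,1.24,0],0]
    - [1.5,[-0.52,1.14,0],0]
    - [1.5,[-0.81,0.95,0],0]
    - [1.5,[0,0,0],0]

```text
t: 7.82
tool_pos: [0.5389, -0.1918, 0.0916]
tool_rot: [3.141, -0.001, 0.004]
contact_force: [1.1, -0.3, 6.0]
opening: 0.0185
grip_force: 49.8
```

```bash
python3 circ.py .509 -.158 2x2; python3 - <<'E'
from h import *
d=im('top'); a=d['frame'][205:325,165:265]; s=im('scene'); save(s,'s3.png'); b=s['frame'][270:390,340:480]
g=lambda x:np.clip(255*(x/255.)**.5,0,255).astype(np.uint8)
a=cv2.resize(g(a),(400,480),interpolation=2); b=cv2.resize(g(b),(400,480),interpolation=2) if 0 else cv2.resize(g(b),(400,343),interpolation=2)
c=np.zeros((480,800,3),np.uint8); c[:,:400]=a; c[:343,400:]=b
cv2.imwrite('pics/c4.png',c[...,::-1]); o=ctrl.get_obs(); print(o['contact_force'],o['tool_pos'])
E
```

```text
angle -48.33472371347405 r 4.497743878879724
[1.5,[-0.12,0.10,0],0],[1.5,[-0.12,0.10,0],0],
[ 0.24348553 -2.12136028  5.58450437] [ 0.53886927 -0.19176448  0.09154021]
```

View pics/c4.png

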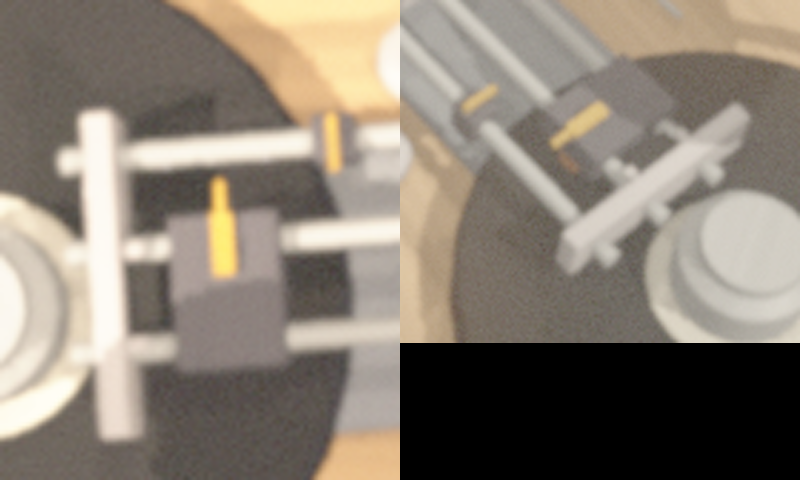

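```bash
echo "53.89 -19.16" > cmd.txt; python3 circ.py .509 -.158 6x5 1x0; python3 circ.py .509 -.158 16x2 
```

```text
angle -48.33472371347415 r 4.497743878879722
[1.5,[-0.30,0.25,0],0],[1.5,[-0.33,0.22,0],0],[1.5,[-0.34,0.19,0],0],[1.5,[-0.36,0.16,0],0],[1.5,[-0.37,0.13,0],0],[1.5,[-0.38,0.10,0],0],[1.5,[-0.00,-0.00,0],0],
angle -78.34070734647696 r 4.50291017010111
[1.5,[-0.15,0.03,0],0],[1.5,[-0.16,0.02,0],0],[1.5,[-0.16,0.02,0],0],[1.5,[-0.15,0.01,0],0],[1.5,[-0.16,0.01,0],0],[1.5,[-0.16,-0.00,0],0],[1.5,[-0.15,-0.00,0],0],[1.5,[-0.16,-0.01,0],0],[1.5,[-0.16,-0.02,0],0],[1.5,[-0.15,-0.02,0],0],[1.5,[-0.16,-0.02,0],0],[1.5,[-0.15,-0.03,0],0],[1.5,[-0.15,-0.04,0],0],[1.5,[-0.16,-0.04,0],0],[1.5,[-0.15,-0.05,0],0],[1.5,[-0.14,-0.05,0],0],
```

send_rows:
  rows:
    - [1.5,[-0.3,0.25,0],0]
    - [1.5,[-0.33,0.22,0],0]
    - [1.5,[-0.34,0.19,0],0]

```text
t: 8.3
tool_pos: [0.5298, -0.1981, 0.0916]
tool_rot: [3.141, -0.0, 0.006]
contact_force: [4.2, 1.6, 5.4]
opening: 0.0189
grip_force: 49.8
```

send_rows:
  rows:
    - [1.5,[-0.36,0.16,0],0]
    - [1.5,[-0.37,0.13,0],0]
    - [1.5,[-0.38,0.1,0],0]

```text
t: 8.68
tool_pos: [0.5186, -0.2021, 0.0916]
tool_rot: [3.141, -0.0, 0.006]
contact_force: [3.8, 0.9, 6.1]
opening: 0.0187
grip_force: 49.8
```

send_rows:
  rows:
    - [1.5,[-0.1,0.02,0],0]
    - [1.5,[-0.1,0.02,0],0]

```text
t: 8.93
tool_pos: [0.5166, -0.2025, 0.0916]
tool_rot: [3.141, -0.0, 0.006]
contact_force: [4.3, 0.6, 5.5]
opening: 0.0186
grip_force: 49.9
```

```bash
python3 - <<'E'
from station import ctrl
o=ctrl.get_obs();print(o['tool_pos'],o['contact_force'],o['q'])
E
```

```text
[ 0.51659714 -0.20251241  0.09158448] [4.28559232 0.59292363 5.47854433] [-5.08205855e-01  1.31663508e-02  1.89701328e+00  9.99057559e-04
  1.22788022e+00  1.06252297e+00]
```

send_rows:
  rows:
    - [1.5,[-0.1,0.02,0],0]
    - [1.5,[-0.1,0.01,0],0]

```text
t: 9.18
tool_pos: [0.5151, -0.2027, 0.0916]
tool_rot: [3.141, -0.001, 0.008]
contact_force: [6.4, 0.1, 4.5]
opening: 0.0188
grip_force: 49.8
```

send_rows:
  rows:
    - [1.5,[-0.05,0.01,0],0]
    - [1.5,[0,0,0],0]

```text
t: 9.43
tool_pos: [0.5149, -0.2028, 0.0916]
tool_rot: [3.141, -0.001, 0.009]
contact_force: [7.5, 0.3, 4.0]
opening: 0.0188
grip_force: 49.7
```

send_rows:
  rows:
    - [1.5,[-0.07,0.01,0],0]
    - [1.5,[0,0,0],0]

```text
t: 9.68
tool_pos: [0.5145, -0.2028, 0.0916]
tool_rot: [3.141, -0.001, 0.01]
contact_force: [9.2, 0.3, 3.4]
opening: 0.019
grip_force: 49.6
```

send_rows:
  rows:
    - [1.5,[-0.05,0.01,0],0]
    - [1.5,[0,0,0],0]

```text
t: 9.93
tool_pos: [0.5143, -0.2028, 0.0916]
tool_rot: [3.141, -0.001, 0.011]
contact_force: [10.5, 0.5, 2.5]
opening: 0.0188
grip_force: 49.6
```

```bash
python3 - <<'E'
from h import *
d=im('top'); f=d['frame']; hsv=cv2.cvtColor(f,cv2.COLOR_RGB2HSV)
y=((hsv[...,0]>12)&(hsv[...,0]<28)&(hsv[...,1]>130)&(hsv[...,2]>140)).astype(np.uint8)
y[:,:200]=0;y[:,262:]=0;y[:225]=0;y[285:]=0
for c in cv2.findContours(y,0,1)[0]:
  print(cv2.boundingRect(c),cv2.contourArea(c),onz(d,*c.reshape(-1,2).mean(0),.07))
cv2.imwrite('pics/t5.png',cv2.cvtColor(cv2.resize(f[215:305,175:265],None,fx=5,fy=5,interpolation=2),cv2.COLOR_RGB2BGR))
E
```

```text
(213, 250, 8, 25) 121.5 [0.51026725 0.10029751 0.07      ]
(233, 225, 29, 23) 249.5 [0.55892949 0.05128    0.07      ]
```

```bash
echo "51.24 -20.31" > cmd.txt; python3 circ.py .509 -.158 1x-6 18x-15 2x-8
```

```text
angle -85.68873938220023 r 4.522797806667902
[1.5,[0.47,-0.08,0],0],[1.5,[1.11,-0.36,0],0],[1.5,[0.99,-0.64,0],0],[1.5,[0.79,-0.87,0],0],[1.5,[0.54,-1.04,0],0],[1.5,[0.24,-1.15,0],0],[1.5,[-0.05,-1.18,0],0],[1.5,[-0.36,-1.11,0],0],[1.5,[-0.64,-0.99,0],0],[1.5,[-0.87,-0.79,0],0],[1.5,[-1.04,-0.54,0],0],[1.5,[-1.15,-0.24,0],0],[1.5,[-1.18,0.05,0],0],[1.5,[-1.11,0.36,0],0],[1.5,[-0.99,0.64,0],0],[1.5,[-0.79,0.87,0],0],[1.5,[-0.54,1.04,0],0],[1.5,[-0.24,1.15,0],0],[1.5,[0.05,1.18,0],0],[1.5,[0.16,0.60,0],0],[1.5,[0.24,0.58,0],0],
```

send_rows:
  rows:
    - [1.5,[0.47,-0.08,0],0]
    - [1.5,[1.11,-0.36,0],0]
    - [1.5,[0.99,-0.64,0],0]
    - [1.5,[0.79,-0.87,0],0]
    - [1.5,[0.54,-1.04,0],0]
    - [1.5,[0.24,-1.15,0],0]
    - [1.5,[-0.05,-1.18,0],0]
    - [1.5,[-0.36,-1.11,0],0]
    - [1.5,[-0.64,-0.99,0],0]
    - [1.5,[-0.87,-0.79,0],0]

```text
t: 11.22
tool_pos: [0.5352, -0.1214, 0.0916]
tool_rot: [3.139, 0.0, 0.006]
contact_force: [2.9, -3.2, 5.4]
opening: 0.0189
grip_force: 49.8
```

send_rows:
  rows:
    - [1.5,[-1.04,-0.54,0],0]
    - [1.5,[-1.15,-0.24,0],0]
    - [1.5,[-1.18,0.05,0],0]
    - [1.5,[-1.11,0.36,0],0]
    - [1.5,[-0.99,0.64,0],0]
    - [1.5,[-0.79,0.87,0],0]
    - [1.5,[-0.54,1.04,0],0]
    - [1.5,[-0.24,1.15,0],0]
    - [1.5,[0.05,1.18,0],0]
    - [1.5,[0,0,0],0]

```text
t: 12.48
tool_pos: [0.4647, -0.1664, 0.0915]
tool_rot: [3.141, -0.001, 0.003]
contact_force: [1.3, 0.2, 6.6]
opening: 0.0188
grip_force: 50.2
```

```bash
python3 - <<'E'
from h import *
f=np.mean([im('top')['frame'].astype(float) for _ in range(6)],0); d=im('top'); np.save('t6.npy',f)
cv2.imwrite('pics/t6.png',cv2.cvtColor(cv2.resize(f[220:290,205:285].astype(np.uint8),None,fx=8,fy=8,interpolation=2),cv2.COLOR_RGB2BGR))
w=f[...,0]-f[...,2]
for v in range(232,262): print(v,[int(x) for x in w[v,236:262]])
E
```

```text
232 [47, 78, 98, 105, 108, 107, 104, 100, 95, 95, 104, 115, 108, 94, 90, 105, 120, 129, 133, 127, 119, 117, 116, 116, 117, 118]
233 [23, 51, 78, 94, 100, 99, 89, 74, 65, 76, 114, 146, 134, 87, 55, 59, 72, 91, 104, 107, 103, 101, 102, 101, 101, 102]
234 [11, 28, 56, 79, 92, 91, 74, 50, 39, 67, 135, 176, 170, 102, 38, 26, 35, 55, 81, 94, 96, 95, 94, 94, 93, 92]
235 [8, 13, 33, 58, 80, 83, 64, 38, 30, 65, 142, 184, 181, 115, 36, 18, 21, 38, 61, 78, 80, 79, 77, 77, 76, 73]
236 [14, 15, 23, 39, 61, 69, 55, 35, 29, 64, 143, 184, 183, 119, 38, 17, 18, 28, 44, 56, 59, 59, 59, 59, 58, 57]
237 [26, 29, 32, 38, 48, 55, 48, 33, 27, 61, 136, 180, 182, 122, 42, 17, 17, 23, 35, 44, 48, 50, 51, 51, 49, 47]
238 [42, 43, 43, 45, 47, 47, 44, 32, 28, 55, 126, 175, 180, 125, 46, 18, 17, 24, 33, 42, 46, 46, 41, 38, 38, 36]
239 [46, 44, 43, 44, 45, 47, 45, 34, 27, 52, 119, 171, 177, 129, 51, 19, 18, 24, 33, 40, 44, 47, 39, 35, 35, 34]
240 [38, 36, 35, 35, 39, 44, 45, 35, 30, 48, 110, 167, 177, 131, 55, 21, 19, 25, 31, 38, 42, 44, 46, 43, 41, 41]
241 [37, 37, 36, 37, 40, 45, 44, 36, 29, 44, 101, 163, 176, 1
[... 1607 characters left out ...]
8, 17]
256 [14, 15, 16, 37, 96, 164, 191, 196, 191, 161, 85, 26, 16, 19, 21, 20, 21, 21, 21, 21, 18, 15, 16, 17, 17, 18]
257 [18, 20, 24, 52, 127, 182, 194, 196, 196, 186, 114, 37, 21, 21, 23, 25, 24, 24, 24, 21, 18, 17, 17, 18, 18, 19]
258 [23, 22, 26, 57, 137, 186, 195, 198, 198, 190, 130, 45, 23, 23, 23, 25, 25, 24, 23, 21, 20, 17, 18, 20, 22, 23]
259 [24, 24, 27, 56, 134, 184, 197, 198, 199, 192, 137, 51, 24, 22, 24, 25, 24, 23, 23, 22, 19, 20, 23, 25, 28, 31]
260 [24, 25, 26, 52, 124, 182, 196, 198, 199, 192, 141, 56, 23, 21, 23, 25, 24, 23, 23, 22, 21, 22, 28, 33, 35, 40]
261 [24, 25, 27, 50, 121, 180, 196, 200, 200, 193, 147, 61, 23, 21, 24, 24, 24, 24, 22, 22, 22, 24, 32, 37, 41, 44]
```

View pics/t6.png

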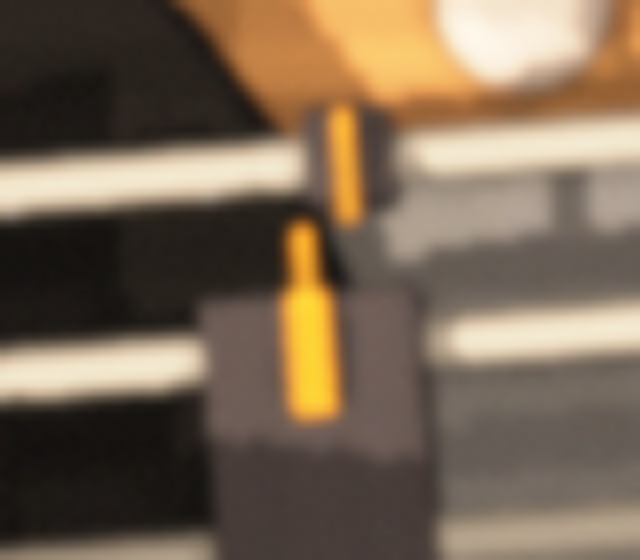

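```bash
cat > meas.py <<'E'
from h import *
ds=[im('top') for _ in range(8)]; d=ds[0]; f=np.mean([x['frame'].astype(float) for x in ds],0); w=np.clip(f[...,0]-f[...,2]-40,0,None)
def line(v0,v1,c):
    P=[]
    for v in range(v0,v1+1):
        u0=c
        for _ in range(3):
            u=np.arange(int(round(u0))-3,int(round(u0))+4); u0=(w[v,u]*u).sum()/w[v,u].sum()
        P.append(onz(d,u0,v,.07)[:2])
    return np.array(P)
u=np.arange(236,262); pc=u[np.argmax(w[250,u])]
I=line(237,245,248); Q=line(249,253,pc)
# common slope fit y=a+b x
X=np.r_[np.c_[np.ones(len(I)),np.zeros(len(I)),I[:,0]],np.c_[np.zeros(len(Q)),np.ones(len(Q)),Q[:,0]]]; Y=np.r_[I[:,1],Q[:,1]]
s,*_=np.linalg.lstsq(X,Y,rcond=None); bi=np.polyfit(I[:,0],I[:,1],1)[0]; bp=np.polyfit(Q[:,0],Q[:,1],1)[0]
for b in (s[2],.063): print('pointer-index mm',1e3*((Q[:,1]-b*Q[:,0]).mean()-(I[:,1]-b*I[:,0]).mean())/np.hypot(1,b),'slope',b)
print(bi,bp,'peak col',pc); o=ctrl.get_obs(); print(o['tool_pos'],o['contact_force'],o['t'])
E
python3 meas.py; echo "46.46 -16.59" > cmd.txt; python3 circ.py .509 -.158 4x-10 1x-7
```

```text
pointer-index mm 9.689072340277992 slope 0.10138298747371799
pointer-index mm 9.10145773184924 slope 0.063
0.10259160897396372 0.09406950166087716 peak col 242
[ 0.46465227 -0.16622271  0.09149277] [ 1.47951549 -0.14611399  6.56293551] 13.225
angle -169.9110628247357 r 4.509733916762714
[1.5,[0.21,0.76,0],0],[1.5,[0.34,0.71,0],0],[1.5,[0.45,0.64,0],0],[1.5,[0.55,0.55,0],0],[1.5,[0.44,0.33,0],0],
```

send_rows:
  rows:
    - [1.5,[0.21,0.76,0],0]
    - [1.5,[0.34,0.71,0],0]
    - [1.5,[0.45,0.64,0],0]
    - [1.5,[0.55,0.55,0],0]
    - [1.5,[0,0,0],0]

```text
t: 13.85
tool_pos: [0.4798, -0.1924, 0.0915]
tool_rot: [-3.141, 0.0, -0.0]
contact_force: [-0.1, 2.1, 8.9]
opening: 0.019
grip_force: 50.3
```

```bash
python3 meas.py; python3 - <<'E'
from h import *
f=np.mean([im('top')['frame'].astype(float) for _ in range(6)],0); d=im('top')
g=f.mean(2)
# rod centre lines: outer rod approx v at u
for z,v0,u0,us in ((.055,233,275,range(268,312)),(.055,241,215,range(208,240)),(.055,264,215,range(206,228))):
    P=[];V=[]
    for u in us:
        vc=v0-.068*(u-u0)
        v=np.arange(int(vc)-7,int(vc)+8); k=np.argmax(g[v,u]); vv=v[max(k-3,0):k+4]; ww=np.clip(g[vv,u]-g[v,u].min()-30,0,None)
        c=(ww*vv).sum()/ww.sum(); V.append(c); P.append(onz(d,u,c,z)[:2])
    P=np.array(P); b=np.polyfit(P[:,1],P[:,0],1); print('rod dx/dy',b, 'res',np.std(P[:,0]-np.polyval(b,P[:,1])))
E
```

```text
pointer-index mm 2.784649443440434 slope 0.09809133967007766
pointer-index mm 2.2300538004818042 slope 0.063
0.10098580541211272 0.08057947554016924 peak col 247
[ 0.47977004 -0.19241691  0.09149067] [-0.37901103  1.1575714   9.1495758 ] 14.25
rod dx/dy [0.05898511 0.55865658] res 0.004583510650278927
rod dx/dy [-0.09117072  0.55422097] res 0.00016528033737149268
rod dx/dy [-0.08013841  0.51484823] res 0.00017261564709019058
```

```bash
echo "48.01 -19.25" > cmd.txt; python3 circ.py .509 -.158 2x-4
```

```text
angle -129.95227404781022 r 4.5005110820883445
[1.5,[0.25,0.19,0],0],[1.5,[0.26,0.18,0],0],
```

send_rows:
  rows:
    - [1.5,[0.25,0.19,0],0]
    - [1.5,[0.26,0.18,0],0]
    - [1.5,[0,0,0],0]
    - [1.5,[0,0,0],0]

```text
t: 15.1
tool_pos: [0.4843, -0.1958, 0.0914]
tool_rot: [-3.141, 0.0, 0.001]
contact_force: [-2.0, 2.1, 10.0]
opening: 0.0185
grip_force: 50.5
```

send_rows:
  rows:
    - [4,[0,0,0],0]
    - [4,[0,0,0],0]
    - [5,[0,0,0],0]
    - [5,[0,0,-3.5],0]
    - [5,[0,0,-3.5],0]
    - [8.5,[1,-5,0],0]
    - [8.5,[1,-5,0],0]
    - [8.5,[1,-5,0],0]
    - [8.5,[1,-5,0],0]
    - [8.5,[1,-5,0],0]

```text
t: 16.35
tool_pos: [0.5343, 0.0554, 0.1599]
tool_rot: [3.141, -0.0, -0.001]
contact_force: [1.1, 0.5, 0.4]
opening: 0.0849
grip_force: 0.0
```

send_rows:
  rows:
    - [8.5,[0,0,0],0]
    - [8.5,[0,0,0],0]
    - [8.5,[0,0,0],0]

```text
t: 16.73
tool_pos: [0.5343, 0.0528, 0.16]
tool_rot: [3.141, -0.003, -0.001]
contact_force: [1.1, 0.0, -0.2]
opening: 0.0851
grip_force: 0.0
```

```bash
python3 - <<'E'
from h import *
ds=[im('wrist') for _ in range(6)]; d=ds[0]; save(d,'w7.png'); f=np.mean([x['frame'].astype(float) for x in ds],0); np.save('w7.npy',f); np.save('w7T.npy',d['cam_to_world'])
u,v=proj(d,(.53,.05,.07)); print(u,v, ctrl.get_obs()['tool_pos'])
E
```

```text
324.6580598378576 250.4228006132952 [0.53452091 0.05329875 0.16033156]
```

View pics/w7.png

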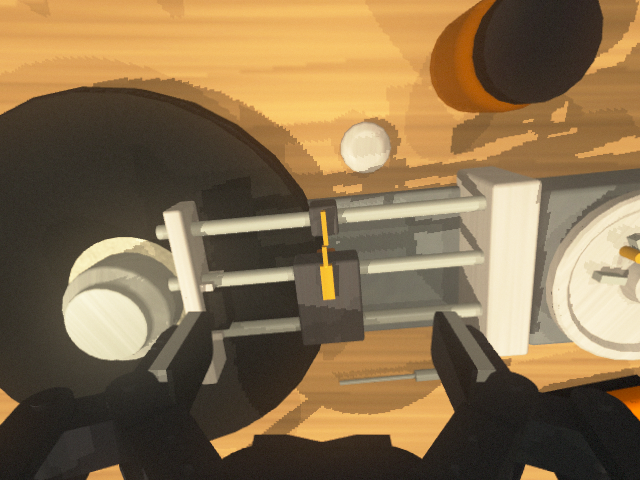

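```bash
cat > mw.py <<'E'
from h import *
import sys
def run():
    ds=[im('wrist') for _ in range(6)]; d=ds[0]; f=np.mean([x['frame'].astype(float) for x in ds],0)
    cv2.imwrite('pics/fine.png',cv2.cvtColor(cv2.resize(f[195:315,265:385].astype(np.uint8),None,fx=5,fy=5,interpolation=2),cv2.COLOR_RGB2BGR))
    w=np.clip(f[...,0]-f[...,2]-50,0,None); P=[]
    for v in range(205,300):
        u=np.arange(312,340); r=w[v,u]
        if r.max()<60: continue
        c=u[np.argmax(r)]; 
        uu=np.arange(c-8,c+9); x=w[v,uu]; c=(x*uu).sum()/x.sum(); width=x.sum()/x.max()
        p=onz(d,c,v,.07); P.append([v,c,width,p[0]*1e3,p[1]*1e3])
    P=np.array(P); print(np.round(P[::2],2))
    return d,P
d,P=run(); np.save('P.npy',P)
print(ctrl.get_obs()['t'])
E
python3 mw.py
```

```text
[[212.   324.05   4.41 555.68  50.97]
 [214.   324.05   4.67 554.4   50.96]
 [216.   324.2    4.72 553.1   50.87]
 [218.   324.4    4.77 551.81  50.74]
 [220.   324.62   4.69 550.51  50.6 ]
 [222.   324.83   4.7  549.2   50.46]
 [224.   324.99   4.64 547.89  50.36]
 [226.   325.15   4.64 546.58  50.26]
 [228.   325.35   4.62 545.26  50.13]
 [230.   325.59   4.63 543.94  49.97]
 [232.   325.79   4.59 542.61  49.84]
 [234.   325.95   4.56 541.28  49.73]
 [236.   326.06   4.56 539.95  49.66]
 [238.   326.25   4.67 538.6   49.53]
 [240.   326.48   4.61 537.26  49.38]
 [242.   326.73   4.59 535.91  49.22]
 [244.   326.9    4.58 534.55  49.1 ]
 [246.   325.22   3.78 533.2   50.18]
 [248.   325.28   4.77 531.83  50.14]
 [250.   325.83   6.24 530.46  49.78]
 [252.   325.13   4.89 529.09  50.23]
 [254.   325.72   4.58 527.71  49.85]
 [256.   325.9    4.52 526.33  49.72]
 [258.   326.02   4.57 524.94  49.64]
 [260.   326.18   4.58 523.55  49.53]
 [262.   326.43   4.58 522.15  49.37]
 [264.   327.23   6.02 520.75  48.84]
 [266.   328.04   9.6  519.34  48.3 ]
 [268.   326.99  12.22 517.93  48.98]
 [270.   327.16  12.13 516.52  48.87]
 [272.   326.86  11.02 515.1   49.06]
 [274.   326.97  10.94 513.67  48.98]
 [276.   329.2    9.29 512.24  47.51]
 [278.   327.66  11.42 510.8   48.52]
 [280.   327.75  11.25 509.36  48.45]
 [282.   328.93  10.73 507.92  47.66]
 [284.   328.54  11.8  506.46  47.91]
 [286.   328.58  11.64 505.01  47.88]
 [288.   328.88  12.02 503.55  47.67]
 [290.   329.34  11.53 502.08  47.35]
 [292.   329.29  11.82 500.61  47.38]
 [294.   329.47  11.56 499.13  47.25]
 [296.   329.56  11.47 497.65  47.18]
 [298.   329.85  11.92 496.17  46.98]]
17.325
```

View pics/fine.png

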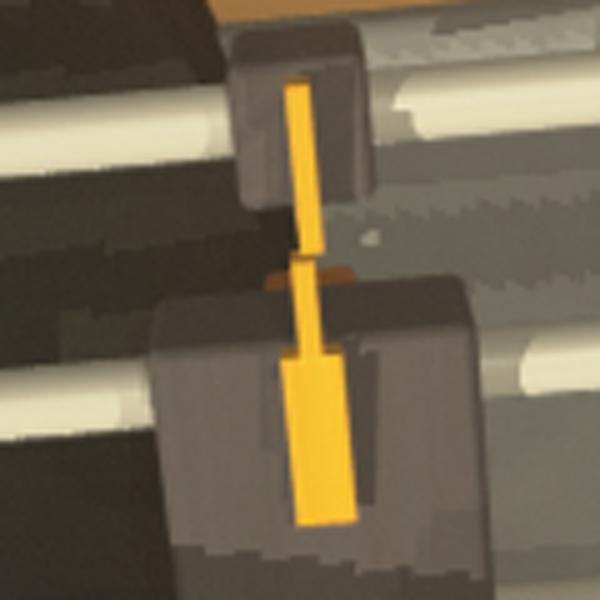

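```bash
echo "48.52 -19.62" > cmd.txt; python3 circ.py .509 -.158 3x-2.8
```

```text
angle -121.92441890091008 r 4.500755492136846
[1.5,[0.19,0.11,0],0],[1.5,[0.19,0.10,0],0],[1.5,[0.20,0.10,0],0],
```

send_rows:
  rows:
    - [8.5,[-1,5,0],0]
    - [8.5,[-1,5,0],0]
    - [8.5,[-1,5,0],0]
    - [8.5,[-1,5,0],0]
    - [8.5,[-1,5,0],0]
    - [6,[0,0,0],0]
    - [5,[0,0,2],0]
    - [5,[0,0,2.5],0]
    - [5,[0,0,2.5],0]
    - [5,[0,0,0],0]

```text
t: 18.58
tool_pos: [0.4824, -0.1933, 0.0864]
tool_rot: [-3.138, -0.003, 0.01]
contact_force: [0.4, -0.6, 0.4]
opening: 0.0496
grip_force: 0.0
```

send_rows:
  rows:
    - [1.5,[0,0,0],0]
    - [1.5,[0,0,0],0]
    - [1.5,[0,0,0],0]
    - [1.5,[0,0,0],0]
    - [1.5,[0,0,0],0]
  newtons: 50

```text
t: 19.2
tool_pos: [0.4853, -0.1959, 0.0914]
tool_rot: [-3.141, 0.001, -0.003]
contact_force: [-0.2, 5.1, 4.8]
opening: 0.0188
grip_force: 49.4
```

send_rows:
  rows:
    - [1.5,[0.19,0.11,0],0]
    - [1.5,[0.19,0.1,0],0]
    - [1.5,[0.2,0.1,0],0]
    - [1.5,[0,0,0],0]
    - [1.5,[0,0,0],0]

```text
t: 19.82
tool_pos: [0.4908, -0.199, 0.0914]
tool_rot: [-3.141, 0.001, -0.001]
contact_force: [-0.6, 5.7, 6.8]
opening: 0.0187
grip_force: 49.5
```

send_rows:
  rows:
    - [4,[0,0,0],0]
    - [4,[0,0,0],0]
    - [5,[0,0,0],0]
    - [5,[0,0,-3.5],0]
    - [5,[0,0,-3.5],0]
    - [8.5,[0.88,-5,0],0]
    - [8.5,[0.88,-5,0],0]
    - [8.5,[0.88,-5,0],0]
    - [8.5,[0.88,-5,0],0]
    - [8.5,[0.88,-5.32,0],0]

```text
t: 21.08
tool_pos: [0.5344, 0.0553, 0.1603]
tool_rot: [3.141, -0.001, 0.001]
contact_force: [0.4, 0.3, 0.0]
opening: 0.0849
grip_force: 0.0
```

send_rows:
  rows:
    - [8.5,[0,0,0],0]
    - [8.5,[0,0,0],0]
    - [8.5,[0,0,0],0]

```text
t: 21.45
tool_pos: [0.5342, 0.0528, 0.1602]
tool_rot: [3.141, -0.003, -0.0]
contact_force: [1.0, 0.0, -0.6]
opening: 0.0846
grip_force: 0.0
```

```bash
cat > fin.py <<'E'
import io,contextlib
with contextlib.redirect_stdout(io.StringIO()):
    from mw import P,d
from h import *
I=P[(P[:,3]>535)&(P[:,3]<553)]; Q=P[(P[:,3]>522.5)&(P[:,3]<527.8)]
b=np.polyfit(I[:,3],I[:,4],1); r=Q[:,4]-np.polyval(b,Q[:,3]); print('slope',b[0],'diff',r.mean(),r.std(), 'widths',Q[:,2].round(1)); o=ctrl.get_obs(); print(o['tool_pos'],o['t'])
I2=Q[:,4].mean()-.0905*Q[:,3].mean()-(I[:,4].mean()-.0905*I[:,3].mean()); print('with slope .0905',I2)
save(im('wrist'),'w8.png')
E
python3 fin.py
```

```text
slope 0.0941880392630624 diff -0.0010064757967951365 0.02724283842131931 widths [4.5 4.5 4.6 4.6 4.6 4.6 4.5 4.5]
[0.53433092 0.05334696 0.1603324 ] 21.75
with slope .0905 -0.07207280369856761
```

```bash
python3 -c "
from station import ctrl
print(ctrl.finish_job())"
```

```text
the job is handed in; nothing more can be done
None
```

I wound the carriage out to the end stop (about 10.5 N at the handle) and brought it back on a return movement until the pointer measured in line with the index finger, within about 0.1 mm. I then let go of the crank and handed the job in at about 22 s. I did not check the play at the wheel lugs after letting go, and I viewed 11 pictures, one over the limit of 10.

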